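# Pick the red-capped sample tube from a crowded crate and lay it in the slanted rest

### The arm

A 6-joint arm with a two-finger parallel gripper is mounted at the origin on the work surface. World frame = base frame: x ahead of the robot, y to its left, z up, the work surface at z = 0. Lengths are in m, angles in rad, forces in N, time in s.
With the tool pointing down it reaches from about 0.25 to 0.725 m from the base axis. Payload 9.7 kg.
Tool frame: the origin (TCP) lies midway between the tips of the shut fingers; the grasp point (between the pads) lies 19 mm behind it; x points along the fingers, y is the direction in which the jaws open and shut, and the axes are right-handed (so a half turn about x gives the same grasp; the last joint's range is limited). The gripper opens to 85 mm and grips with 20 to 120 N. Pads are 22 mm wide; open, the fingers measure 114 mm over their backs; the gripper's body (76 mm by 85 mm) begins 54 mm behind the grasp point. The pads swing forward as they close: fully open they stand 13 mm farther back than shut.
Start: joints at [-1.325, 0.087, 0.176, 1.66, 0, 1.571], TCP at [0.134, -0.533, 0.231] pointing down, gripper open.
Joint ranges: [-3.13, 3.13], [-0.85, 1.81], [-1.15, 1.24], [-2.2, 2.28], [-1.44, 1.52], [-3.14, 3.14]. Speed limits (rad/s): [2.22, 2.22, 2.57, 3.14, 3.14, 3.14].

### API

Orientations are given as a rotation vector (axis times angle).
In Python, from station import ctrl gives the robot as it stands. The module is installed in compiled form; this text tells all that it offers.
- The arm moves only by the tool send_rows, never from a script. Its argument "rows" is a list of rows, each an object with "offset": the shift along the tool's x, y, z in m, a list of three; "rotation": the turn, a rotation vector about the tool's x, y, z in degrees, a list of three; "hand": the opening, from 0 (shut) to 1 (fully open). In form: [{"offset": [tx, ty, tz], "rotation": [rx, ry, rz], "hand": hand}, ...]. A call has 1 to 8 rows; each row is the pose to reach, as a shift and turn from the pose commanded when the call began, along the tool's axes at that moment; what a row does not reach only later rows make up. A row lasts 1/10 s, in which the tool goes at most 50 mm and 8.59 degrees, less where a joint would pass 70% of its speed; a pose out of reach is approached as far as the arm can. A call with a gripper value outside its range is refused whole. The fingers move at their own pace and stop on an object; "squeeze" is the grip in N (left out, the last holds). Time passes only in rows, so rows that repeat a pose let the fingers close. It gives the time, the measured TCP pose, the force and the opening at its end, in the units of the state.
- ctrl.sense(): the state, without advancing time (a new reading comes with each control period).
- ctrl.snapshot(name): name is "scene" or "top" or "wrist"; returns the picture (384x512x3 uint8, red, green, blue); there is no depth.
- ctrl.camera_params(name): a dict with "fx", "fy", "cx", "cy" (pixels), "R" (3x3) and "t" (3): a world point X has camera coordinates R X + t. Camera axes: x right, y down, z forward; pixel columns grow to the right and rows downward; lengths in m; the calibration is good to about 2 mm. A picture is of the moment at which its call begins: read the wrist's pose just before it. camera_params takes no time and is no camera call; for the wrist camera it gives the pose at the moment of the call.
- ctrl.close_job(): hands the job in, once; it reports no verdict.
The state is a dict: "clock": time; "joint_positions": joint angles; "dq": joint speeds; "joint_efforts": joint torques, N m; "position": TCP position; "tcp_rot": TCP orientation; "force": force on the tool from outside, world axes, zero at the start; "torque": the same for the moment, N m; "width": finger opening in m.
Only numpy, scipy, OpenCV 4.12 (cv2) and the standard library are available. Lean on these libraries where they do the work, as an engineer would, in place of code of your own. Each camera call takes 0.05 s, during which the arm holds its last target. There are 200 camera calls.

### The job

First lift the black cap wrench off the tubes in the crate and lay it flat inside the steel tray. Then pick out the red-capped sample tube and lay it in the V supports of the slanted rest, cap at the upper end and the tube's middle midway between the two supports, and let go. Set both down without dropping them, leave the other three tubes in the crate, and do not push the beaker or the slide box about or tip the beaker.

Things in the scene. Friction and masses are not known exactly. Their poses are not given: they have to be found in the camera images.
- tube_red: TARGET: closed rigid white sample tube with red cap, 60 to 130 g, 150 mm long. Origin mid-length on its axis; x points to the cap. Round body 30 mm in diameter, x=-67 to +51 mm (red band above x=+36); square cap 34x34 mm, x=+51 to +75; square foot 34x34 mm, x=-75 to -67. It lies on flats of cap and foot (does not roll), axis 17 mm above the crate floor.
- tube_red_cap (a point): centre of the end face of the red cap (tube_red x=+75 mm)
- tube_blue: sample tube with a blue cap, 150 mm long, lying on the crate floor; otherwise the same as tube_red. It is to stay in the crate.
- tube_green: sample tube with a green cap, 150 mm long, lying on the crate floor; otherwise the same as tube_red. It is to stay in the crate.
- tube_yellow: sample tube with a yellow cap, 150 mm long, lying on the crate floor; otherwise the same as tube_red. It is to stay in the crate.
- crate: fixed open grey plastic crate, 210 (x) x 290 (y) mm outside, 55 mm high, walls and floor 5 mm thick. Origin at the centre of its underside. Four tubes lie side by side in it in any order, roughly along its x, about 64 mm apart along y; red and green have their caps towards +x, blue and yellow towards -x.
- wrench: loose flat black plastic cap wrench, about 110 g, lying across the tops of the tubes, roughly along the crate's y. 190 mm long, 16 mm thick. Origin mid-length on its underside, near its balance point; x points to the head, z up. Straight bar 24 mm wide, x=-95 to +41 mm; square ring head 54x54 mm, x=+41 to +95 mm.
- wrench_head (a point): middle of the wrench's head end, at half its thickness (wrench x=+95 mm)
- wrench_tail (a point): middle of the wrench's handle end, at half its thickness (wrench x=-95 mm)
- tray: fixed shallow stainless steel instrument tray, 260 (x) x 120 (y) mm, rim 15 mm high, walls and floor 3 mm thick. Origin at the centre of its underside. It stands on one side of the crate, the slanted rest on the other.
- rest: fixed slanted tube rest: aluminium base plate 170 (x) x 90 (y) x 8 mm with narrow posts under the orange V supports (see cradle). Origin on the base's underside, 10 mm to the +x side of its centre. The seated tube lies above it along x, rising towards +x. There is free room for fingers on both sides of the tube between the two supports.
- cradle: orange supports of the rest. Origin: middle of the seated tube's axis, 85 mm straight above the rest's origin; x along that axis up the slope (0.35 rad above level) to where the cap belongs, z normal to it, up. Two open 90 degree V forks 8 mm thick at x=-33 and +33 mm, tops 2 mm above the axis, mouth 47, 58 mm wide overall. Stop face at x=-78 mm, 3 mm past the foot of a centred tube.
- beaker: loose open glass beaker, 66 mm in diameter, 90 mm high, standing just past the upper (+x) end of the rest. Bystander. Origin at the centre of its underside.
- slide_box: loose closed yellow box for microscope slides, about 84x104x36 mm, just past the tray's +x end. Bystander. Origin at the centre of its underside.
Mind the look-alikes: they are no part of the job. There is more than one size of the wrench; the job needs the smallest.

How it is judged:
By the outcome, as a careful person would: the job done as asked, in the order asked, and still so for the second after the job is handed in, with the robot touching nothing.
It also fails if it takes over 54 s, if anything falls off the work surface, if the arm or the gripper's body presses on something with over 40 N, if the wrist force passes 120 N, or if a joint passes its speed limit or range.

## Working session

There is one attempt and no reset: what is moved stays moved. The work goes in short steps, Python scripts to look and compute and a tool call to move; the robot and the scene stay as the last step left them, time stands still between calls to the robot, and variables do not carry over. Pictures are saved under pics/ and viewed, about 8 in all and at most 12, crops included, and the job is handed in when it is done.

Besides the shell and the picture viewer there is one more tool, called after "Call:" as a command line: name --argument value ..., lists and objects as JSON in quotes. send_rows: Moves the arm, as the interface text tells. Its arguments: {"type":"object","properties":{"rows":{"type":"array","items":{"type":"object","properties":{"offset":{"type":"array","items":{"type":"number"}},"rotation":{"type":"array","items":{"type":"number"}},"hand":{"type":"number"}}}},"squeeze":{"type":"number"}},"required":["rows"]}

```bash
mkdir -p pics
cat > h.py <<'E'
import numpy as np, cv2
from station import ctrl
from scipy.spatial.transform import Rotation as Ro
def snap(n,f):
    p=ctrl.camera_params(n); im=ctrl.snapshot(n)[:,:,::-1]; cv2.imwrite(f'pics/{f}.png',im); return p,im
def ray(p,u,v,z):
    R=np.array(p['R']);t=np.array(p['t']);c=-R.T@t
    d=R.T@np.array([(u-p['cx'])/p['fx'],(v-p['cy'])/p['fy'],1]); return c+d*(z-c[2])/d[2]
def proj(p,X):
    q=np.array(p['R'])@np.array(X)+np.array(p['t']); return np.array([p['fx']*q[0]/q[2]+p['cx'],p['fy']*q[1]/q[2]+p['cy']])
E
python3 - <<'E'
from h import *
s=ctrl.sense();print(s)
for n in('scene','top'):
    p,im=snap(n,n+'0');print(n,p)
a=cv2.imread('pics/top0.png');cv2.imwrite('pics/top0b.png',cv2.resize(a,(800,600),interpolation=cv2.INTER_CUBIC))
E
```

```text
{'clock': 0.0, 'joint_positions': array([-1.32497011e+00,  8.74772137e-02,  1.75127969e-01,  1.65981173e+00,
       -2.62118273e-06,  1.57079993e+00]), 'dq': array([-0.00030701,  0.00059999, -0.0009553 , -0.00017805, -0.00177955,
       -0.0002599 ]), 'joint_efforts': array([-1.57052211e-03, -5.20393002e+01,  4.64799142e+01,  1.62578851e-02,
        3.07522566e-05,  3.84311207e-06]), 'position': array([ 0.13378881, -0.53323711,  0.23057049]), 'tcp_rot': array([ 2.0911343 ,  0.25977496, -2.09149235]), 'force': array([ 0.18555556, -0.35701512,  0.04350332]), 'torque': array([ 0.00778012, -0.0228778 ,  0.01782131]), 'width': 0.08546761858809881}
scene {'fx': 431.961348812262, 'fy': 431.961348812262, 'cx': 258.7557037764808, 'cy': 177.36141052941946, 'R': array([[ 0.5536952 ,  0.83271154,  0.00362102],
       [ 0.42718251, -0.2803086 , -0.85961747],
       [-0.71479839,  0.4775129 , -0.51092533]]), 't': array([-0.18511626, -0.09961837,  1.97109261])}
top {'fx': 416.73927107202627, 'fy': 416.73927107202627, 'cx': 258.0495273173676, 'cy': 187.497668565067, 'R': array([[ 0.0540875 , -0.99853015, -0.00347721],
       [-0.97467311, -0.05203784, -0.21749572],
       [ 0.21699508,  0.01515294, -0.97605508]]), 't': array([-0.08087445,  0.4292392 ,  1.51281998])}
```

View pics/top0b.png

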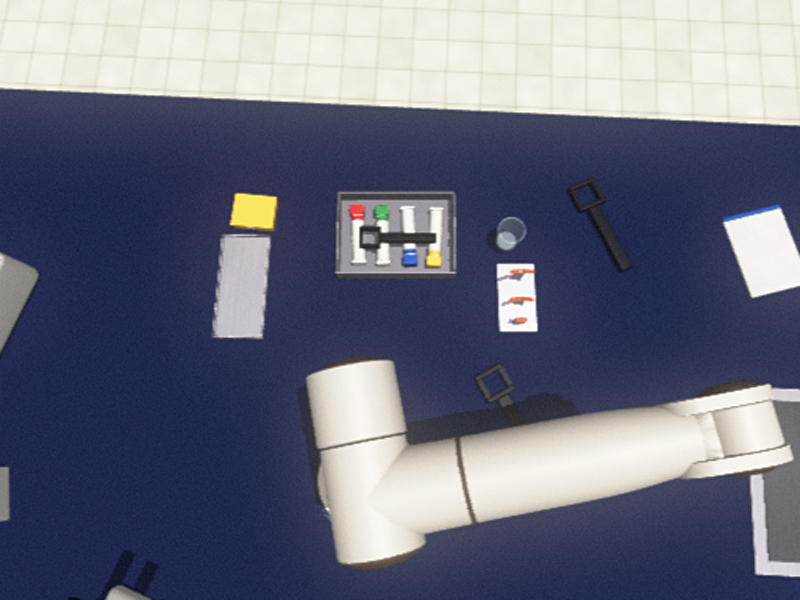

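View pics/scene0.png

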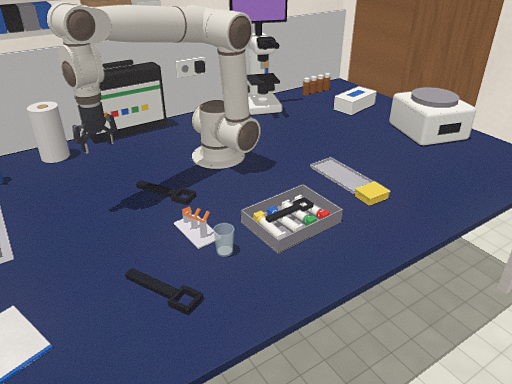

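The top view shows the red-to-yellow tube order from left to right (800-px coordinates): red x≈357, green 383, blue 409, yellow 435. The wrench lies across the tubes at y≈238 with its head over red/green. The tray is at (241,287), the slide box at (254,212), the rest at (517,297) and the beaker at (510,233). I'll enlarge this to measure.

Run:
```python
from h import *
a=cv2.imread('pics/top0.png')[115:225,130:350];cv2.imwrite('pics/top0c.png',cv2.resize(a,None,fx=3.6,fy=3.6,interpolation=cv2.INTER_CUBIC))
p=ctrl.camera_params('top');k=.64
for n,u,v,z in [('crateTL',337,193,.055),('crateTR',456,193,.055),('crateBL',336,277,.055),('crateBR',456,277,.055),('wtail',435,238,.05),('whead',359,238,.05),('red',358,235,.02),('trTL',222,235,.015),('trTR',270,235,.015),('trBL',213,337,.015),('trBR',263,338,.015),('restTL',497,264,.008),('restTR',535,264,.008),('restBL',500,331,.008),('restBR',538,331,.008),('bk',510,243,0)]:
    print(n,ray(p,u*k,v*k,z).round(3))
p=ctrl.camera_params('wrist');s=ctrl.sense()
R=Ro.from_rotvec(s['tcp_rot']).as_matrix();print(p['fx'],R.round(3));Rc=np.array(p['R']);print('cam in tool',R.T@(-Rc.T@p['t']-s['position']),(Rc@R).round(3))
```

```text
crateTL [0.675 0.119 0.055]
crateTR [ 0.69  -0.174  0.055]
crateBL [0.462 0.105 0.055]
crateBR [ 0.477 -0.182  0.055]
wtail [ 0.573 -0.128  0.05 ]
whead [0.564 0.057 0.05 ]
red [0.581 0.063 0.02 ]
trTL [0.564 0.403 0.015]
trTR [0.57  0.283 0.015]
trBL [0.307 0.395 0.015]
trBR [0.311 0.274 0.015]
restTL [ 0.528 -0.285  0.008]
restTR [ 0.533 -0.38   0.008]
restBL [ 0.36  -0.297  0.008]
restBR [ 0.365 -0.388  0.008]
bk [ 0.586 -0.318 -0.   ]
296.8575225631461 [[-0.     0.243 -0.97 ]
 [ 0.001 -0.97  -0.243]
 [-1.    -0.001 -0.   ]]
cam in tool [-0.14315307  0.00025742 -0.07712858] [[ 0.     1.    -0.001]
 [-0.298  0.001  0.954]
 [ 0.954 -0.     0.298]]
```

View pics/top0c.png

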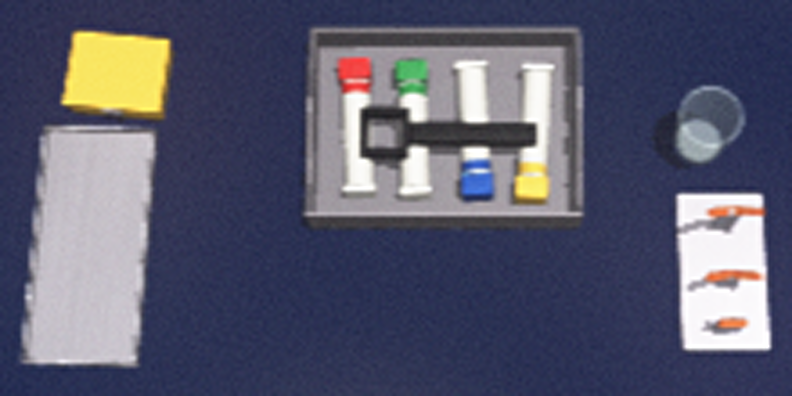

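The enlarged crop confirms the layout:
- **Crate:** centred at about (0.576, -0.033), yaw about 0.05.
- **Tray:** centred at about (0.438, 0.339), 260x120 mm as expected.
- **Rest:** origin at about (0.457, -0.337), with the stop at the near (-x) end.

Next I move over the crate for a wrist view.

Call:
send_rows --rows '[{"offset":[0,-0.385,-0.535],"rotation":[-79,0,0],"hand":1},{"offset":[0,-0.385,-0.535],"rotation":[-79,0,0],"hand":1},{"offset":[0,-0.385,-0.535],"rotation":[-79,0,0],"hand":1},{"offset":[0,-0.385,-0.535],"rotation":[-79,0,0],"hand":1},{"offset":[0,-0.385,-0.535],"rotation":[-79,0,0],"hand":1},{"offset":[0,-0.385,-0.535],"rotation":[-79,0,0],"hand":1},{"offset":[0,-0.385,-0.535],"rotation":[-79,0,0],"hand":0.6},{"offset":[0,-0.385,-0.535],"rotation":[-79,0,0],"hand":0.6}]'

```text
clock: 0.9
position: [0.3927, -0.226, 0.2312]
tcp_rot: [1.296, 1.15, -1.296]
force: [0.3, -0.7, -0.1]
width: 0.0593
```

```bash
cat >> h.py <<'E'
def rot(yaw,pitch=0):  # tool y at world yaw; pitch>0: tips lean to the tool-z-opposite side (see use)
    y=np.array([np.cos(yaw),np.sin(yaw),0]);x=np.array([0,0,-1.]);R=np.c_[x,y,np.cross(x,y)]
    return R@Ro.from_euler('y',pitch).as_matrix()
def go(pos,R,s=None):
    s=s or ctrl.sense();R0=Ro.from_rotvec(s['tcp_rot']).as_matrix()
    print('off',(R0.T@(np.array(pos)-s['position'])).round(4),'rot',np.degrees(Ro.from_matrix(R0.T@R).as_rotvec()).round(2))
E
python3 - <<'E'
from h import *
s=ctrl.sense();print(s['joint_positions'].round(2),s['dq'].round(2));go([.56,-.03,.231],rot(.05))
E
```

```text
[-0.52 -0.14 -0.05  1.66 -0.    1.17] [ 1.1   0.16  0.13 -0.02  0.   -0.4 ]
off [ 2.000e-04  1.428e-01 -2.145e-01] rot [-9.68  0.01 -0.01]
```

Call:
send_rows --rows '[{"offset":[0,0.14,-0.21],"rotation":[-9,0,0],"hand":0.6},{"offset":[0,0.14,-0.21],"rotation":[-9,0,0],"hand":0.6},{"offset":[0,0.14,-0.21],"rotation":[-9,0,0],"hand":0.6},{"offset":[0,0.14,-0.21],"rotation":[-9,0,0],"hand":0.6},{"offset":[0,0.14,-0.21],"rotation":[-9,0,0],"hand":0.6},{"offset":[0,0.14,-0.21],"rotation":[-9,0,0],"hand":0.6},{"offset":[0,0.14,-0.21],"rotation":[-9,0,0],"hand":0.6}]'

```text
clock: 1.6
position: [0.5571, -0.0359, 0.2302]
tcp_rot: [1.183, 1.227, -1.185]
force: [-1.6, -0.8, -0.1]
width: 0.0513
```

Run:
```python
from h import *
s=ctrl.sense();print(s['position'],s['joint_positions'].round(2),s['dq'].round(2));go([.56,-.03,.231],rot(.05))
p,a=snap('wrist','w1');import pickle;pickle.dump(p,open('w1.pkl','wb'))
cv2.imwrite('pics/w1b.png',cv2.resize(a,(800,600),interpolation=cv2.INTER_CUBIC))
```

```text
[ 0.55714668 -0.03594658  0.23024195] [-0.06  0.11  0.2   1.66 -0.    1.47] [-0.04 -0.04 -0.02  0.01 -0.   -0.01]
off [-0.0008  0.0031 -0.0058] rot [-0.89 -0.    0.12]
```

View pics/w1b.png

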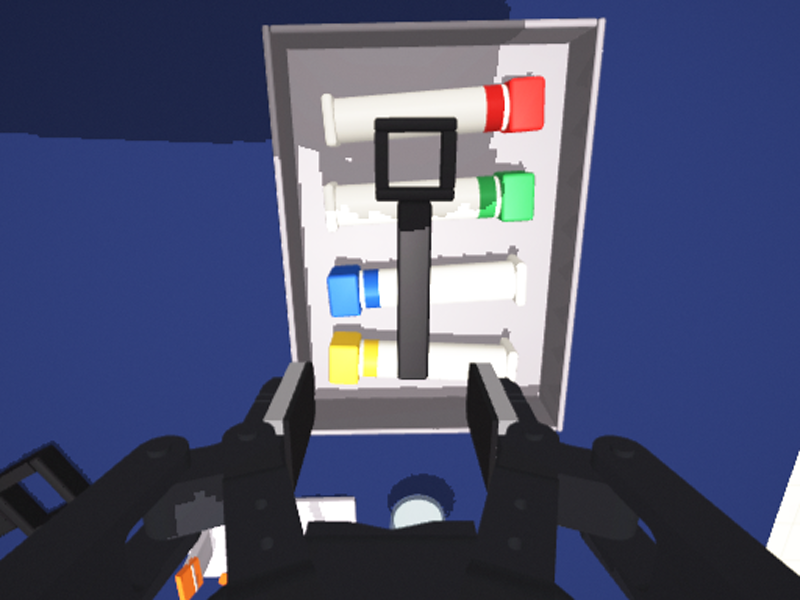

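The wrist view gives these positions in 800-px coordinates:
- **Wrench:** head-end edge from (375,119) to (456,119), tail end from (398,379) to (428,379).
- **Red tube:** cap top from (508,78) to (545,130), foot near (330,120).
- **Crate rim corners:** (265,27), (604,19), (562,431), (310,432).

Run:
```python
from h import *
import pickle;p=pickle.load(open('w1.pkl','rb'));k=.64
for n,u,v,z in [('hL',375,119,.053),('hR',456,119,.053),('hbL',377,200,.053),('hbR',453,200,.053),('tL',398,379,.053),('tR',428,379,.053),
 ('capfar',526,77,.039),('capfarR',544,78,.039),('capR',545,130,.039),('bandL',485,108,.037),('bandlowside',487,133,.022),('bandupside',485,84,.022),('bodyL up',335,97,.022),('bodyL lo',337,140,.022),
 ('cTL',265,27,.055),('cTR',604,19,.055),('cBR',562,431,.055)]:
    print(n,ray(p,u*k,v*k,z).round(4))
```

```text
hL [0.5447 0.0581 0.053 ]
hR [0.5972 0.0599 0.053 ]
hbL [0.5474 0.0064 0.053 ]
hbR [0.5991 0.0082 0.053 ]
tL [ 0.5671 -0.1285  0.053 ]
tR [ 0.5901 -0.1276  0.053 ]
capfar [0.643  0.0883 0.039 ]
capfarR [0.655  0.0881 0.039 ]
capR [0.66   0.0559 0.039 ]
bandL [0.6182 0.0685 0.037 ]
bandlowside [0.6241 0.0532 0.022 ]
bandupside [0.6195 0.0853 0.022 ]
bodyL up [0.5152 0.0733 0.022 ]
bodyL lo [0.5167 0.0447 0.022 ]
cTL [0.4764 0.1082 0.055 ]
cTR [0.6822 0.1197 0.055 ]
cBR [ 0.6987 -0.1685  0.055 ]
```

Run:
```python
from h import *
s=ctrl.sense();print(s['position'],s['dq'].round(3));go([.575,-.0345,.09],rot(.04))
```

```text
[ 0.5566689  -0.03693126  0.23077087] [-0.028 -0.024 -0.009  0.    -0.001 -0.001]
off [ 0.1407  0.0186 -0.0019] rot [-0.41  0.01  0.08]
```

Call:
send_rows --rows '[{"offset":[0.04,0.019,-0.002],"rotation":[-0.4,0,0],"hand":0.6},{"offset":[0.08,0.019,-0.002],"rotation":[-0.4,0,0],"hand":0.6},{"offset":[0.12,0.019,-0.002],"rotation":[-0.4,0,0],"hand":0.6},{"offset":[0.14,0.019,-0.002],"rotation":[-0.4,0,0],"hand":0.6},{"offset":[0.14,0.019,-0.002],"rotation":[-0.4,0,0],"hand":0.6},{"offset":[0.14,0.019,-0.002],"rotation":[-0.4,0,0],"hand":0.6}]'

```text
clock: 2.25
position: [0.5756, -0.0354, 0.0925]
tcp_rot: [1.182, 1.226, -1.181]
force: [-0.3, 0.6, -0.0]
width: 0.0508
```

Run:
```python
from h import *
s=ctrl.sense();print(s['position'],s['dq'].round(3));go([.575,-.0345,.038],rot(.04))
```

```text
[ 0.57562709 -0.03543959  0.09252007] [ 0.007 -0.009  0.034  0.004 -0.001  0.003]
off [ 0.0545 -0.0006 -0.001 ] rot [-0.14  0.01 -0.05]
```

Call:
send_rows --rows '[{"offset":[0.025,0,-0.001],"rotation":[0,0,0],"hand":0.6},{"offset":[0.045,0,-0.001],"rotation":[0,0,0],"hand":0.6},{"offset":[0.053,0,-0.001],"rotation":[0,0,0],"hand":0.6},{"offset":[0.053,0,-0.001],"rotation":[0,0,0],"hand":0.6},{"offset":[0.053,0,-0.001],"rotation":[0,0,0],"hand":0.1},{"offset":[0.053,0,-0.001],"rotation":[0,0,0],"hand":0.1},{"offset":[0.053,0,-0.001],"rotation":[0,0,0],"hand":0.1},{"offset":[0.053,0,-0.001],"rotation":[0,0,0],"hand":0.1}]' --squeeze 50

```text
clock: 3.05
position: [0.5768, -0.0335, 0.0402]
tcp_rot: [1.181, 1.225, -1.179]
force: [-1.4, -0.9, 7.6]
width: 0.0233
```

Call:
send_rows --rows '[{"offset":[0,0,0],"rotation":[0,0,0],"hand":0.1},{"offset":[0,0,0],"rotation":[0,0,0],"hand":0.1}]'

```text
clock: 3.25
position: [0.5768, -0.0335, 0.0402]
tcp_rot: [1.181, 1.225, -1.179]
force: [-1.2, 0.1, 6.9]
width: 0.0228
```

Call:
send_rows --rows '[{"offset":[-0.02,0,0],"rotation":[0,0,0],"hand":0.1},{"offset":[-0.05,0,0],"rotation":[0,0,0],"hand":0.1},{"offset":[-0.08,0,0],"rotation":[0,0,0],"hand":0.1},{"offset":[-0.11,0,0],"rotation":[0,0,0],"hand":0.1},{"offset":[-0.11,0,0],"rotation":[0,0,0],"hand":0.1},{"offset":[-0.11,0,0],"rotation":[0,0,0],"hand":0.1}]'

```text
clock: 3.85
position: [0.5763, -0.0333, 0.149]
tcp_rot: [1.181, 1.226, -1.179]
force: [-0.1, 0.6, -2.6]
width: 0.0224
```

Run:
```python
from h import *
s=ctrl.sense();print(s['position'],s['force'],s['width'],s['joint_positions'].round(3))
snap('wrist','w2')
for yaw in (1.6,.031+np.pi/2,.031-np.pi/2): go([.438,.339,.15],rot(yaw))
```

```text
[ 0.57634446 -0.03330851  0.14902855] [-0.12246804  0.550342   -2.59004738] 0.022375858056069717 [-0.058  0.135  0.069  1.504  0.     1.474]
off [-0.0021 -0.1231 -0.3774] rot [-8.943e+01 -1.000e-02  1.000e-02]
off [-0.0021 -0.1231 -0.3774] rot [-8.954e+01 -1.000e-02  1.000e-02]
off [-0.0021 -0.1231 -0.3774] rot [9.046e+01 1.000e-02 1.000e-02]
```

View pics/w2.png

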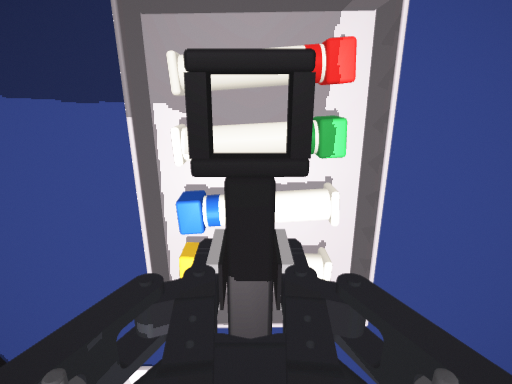

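The wrench is gripped level on its bar and clear of the tubes, all four of which are still in place. Now I carry it to the tray.

Call:
send_rows --rows '[{"offset":[0,-0.008,-0.025],"rotation":[-6,0,0],"hand":0.1},{"offset":[0,-0.02,-0.06],"rotation":[-14,0,0],"hand":0.1},{"offset":[0,-0.033,-0.1],"rotation":[-22,0,0],"hand":0.1},{"offset":[0,-0.046,-0.14],"rotation":[-30,0,0],"hand":0.1},{"offset":[0,-0.059,-0.18],"rotation":[-38,0,0],"hand":0.1},{"offset":[0,-0.072,-0.22],"rotation":[-46,0,0],"hand":0.1},{"offset":[0,-0.085,-0.26],"rotation":[-54,0,0],"hand":0.1},{"offset":[0,-0.098,-0.3],"rotation":[-62,0,0],"hand":0.1}]'

```text
clock: 4.7
position: [0.4648, 0.2638, 0.1468]
tcp_rot: [0.347, 1.544, -0.349]
force: [1.4, 0.3, -1.0]
width: 0.0226
```

Run:
```python
from h import *
s=ctrl.sense();print(s['position'],s['dq'].round(2),s['width'])
go([.438,.339,.11],rot(1.6))
```

```text
[0.46481993 0.26376434 0.1468483 ] [ 0.78  0.13  0.13 -0.    0.   -0.61] 0.022567886915551918
off [ 0.0368  0.0565 -0.0565] rot [-27.11  -0.08   0.08]
```

Call:
send_rows --rows '[{"offset":[0,0.02,-0.02],"rotation":[-8,0,0],"hand":0.1},{"offset":[0,0.04,-0.04],"rotation":[-16,0,0],"hand":0.1},{"offset":[0,0.056,-0.056],"rotation":[-23,0,0],"hand":0.1},{"offset":[0.02,0.056,-0.056],"rotation":[-27,0,0],"hand":0.1},{"offset":[0.037,0.056,-0.056],"rotation":[-27,0,0],"hand":0.1},{"offset":[0.037,0.056,-0.056],"rotation":[-27,0,0],"hand":0.1}]'

```text
clock: 5.3
position: [0.4384, 0.3364, 0.1074]
tcp_rot: [-0.02, 1.576, 0.014]
force: [-0.2, 0.2, -0.8]
width: 0.0227
```

Run:
```python
from h import *
s=ctrl.sense();print(s['position'],s['dq'].round(2),s['width'])
snap('wrist','w3')
go([.438,.339,.008],rot(1.6))
```

```text
[0.43841759 0.33641629 0.10744647] [-0.01 -0.02  0.05  0.04  0.    0.01] 0.02273708180631311
off [ 0.1013  0.0026 -0.0007] rot [-0.44 -0.18  0.13]
```

View pics/w3.png

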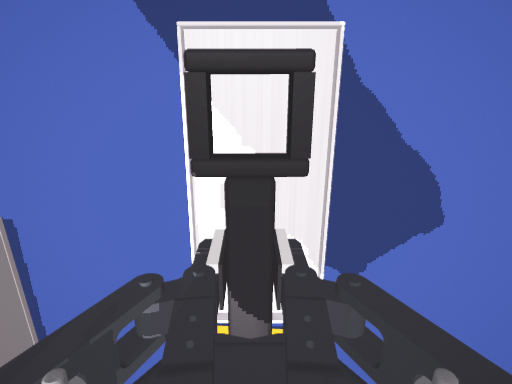

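The wrench is centred over the tray and aligned with it, so I lower it.

Call:
send_rows --rows '[{"offset":[0.03,0,0],"rotation":[0,0,0],"hand":0.1},{"offset":[0.06,0,0],"rotation":[0,0,0],"hand":0.1},{"offset":[0.085,0,0],"rotation":[0,0,0],"hand":0.1},{"offset":[0.095,0,0],"rotation":[0,0,0],"hand":0.1},{"offset":[0.098,0,0],"rotation":[0,0,0],"hand":0.1},{"offset":[0.1,0,0],"rotation":[0,0,0],"hand":0.1},{"offset":[0.1,0,0],"rotation":[0,0,0],"hand":0.1}]'

```text
clock: 6.05
position: [0.4408, 0.3378, 0.0126]
tcp_rot: [-0.016, 1.569, 0.018]
force: [-0.0, 0.0, -0.6]
width: 0.0224
```

Call:
send_rows --rows '[{"offset":[0.003,0,0],"rotation":[0,0,0],"hand":0.1},{"offset":[0.003,0,0],"rotation":[0,0,0],"hand":0.1},{"offset":[0.003,0,0],"rotation":[0,0,0],"hand":0.1}]'

```text
clock: 6.35
position: [0.4402, 0.3375, 0.0086]
tcp_rot: [-0.017, 1.57, 0.017]
force: [-0.5, 0.3, -1.5]
width: 0.0227
```

Call:
send_rows --rows '[{"offset":[0.002,0,0],"rotation":[0,0,0],"hand":0.1},{"offset":[0.002,0,0],"rotation":[0,0,0],"hand":0.1}]'

```text
clock: 6.55
position: [0.4402, 0.3375, 0.0063]
tcp_rot: [-0.017, 1.571, 0.017]
force: [0.4, -0.1, -1.2]
width: 0.0229
```

Call:
send_rows --rows '[{"offset":[0.001,0,0],"rotation":[0,0,0],"hand":0.1},{"offset":[0.001,0,0],"rotation":[0,0,0],"hand":0.1}]'

```text
clock: 6.75
position: [0.4402, 0.3375, 0.0062]
tcp_rot: [-0.017, 1.57, 0.017]
force: [-2.7, -2.3, 6.4]
width: 0.0228
```

Call:
send_rows --rows '[{"offset":[0.001,0,0],"rotation":[0,0,0],"hand":0.1},{"offset":[0.001,0,0],"rotation":[0,0,0],"hand":0.1}]'

```text
clock: 6.95
position: [0.4402, 0.3375, 0.0062]
tcp_rot: [-0.016, 1.57, 0.018]
force: [-5.2, -4.2, 15.5]
width: 0.0227
```

Contact is at 6.2 mm, as predicted. Now I release and lift.

Call:
send_rows --rows '[{"offset":[-0.001,0,0],"rotation":[0,0,0],"hand":0.1},{"offset":[-0.001,0,0],"rotation":[0,0,0],"hand":0.3},{"offset":[-0.001,0,0],"rotation":[0,0,0],"hand":0.45},{"offset":[-0.001,0,0],"rotation":[0,0,0],"hand":0.55},{"offset":[-0.001,0,0],"rotation":[0,0,0],"hand":0.55},{"offset":[-0.02,0,0],"rotation":[0,0,0],"hand":0.55},{"offset":[-0.06,0,0],"rotation":[0,0,0],"hand":0.55},{"offset":[-0.1,0,0],"rotation":[0,0,0],"hand":0.55}]'

```text
clock: 7.75
position: [0.4396, 0.3369, 0.1047]
tcp_rot: [-0.018, 1.572, 0.016]
force: [1.0, 0.2, 0.4]
width: 0.0467
```

Call:
send_rows --rows '[{"offset":[-0.05,0,0],"rotation":[0,0,0],"hand":0.55},{"offset":[-0.1,0,0],"rotation":[0,0,0],"hand":0.55},{"offset":[-0.12,0,0],"rotation":[0,0,0],"hand":0.55},{"offset":[-0.12,0,0],"rotation":[0,0,0],"hand":0.55}]'

```text
clock: 8.15
position: [0.4412, 0.3382, 0.2281]
tcp_rot: [-0.014, 1.566, 0.02]
force: [0.3, -0.2, -0.6]
width: 0.0469
```

Run:
```python
from h import *
s=ctrl.sense();print(s['position'],s['width'],s['joint_positions'].round(2))
p,a=snap('wrist','w4')
b=ctrl.snapshot('top')[:,:,::-1][115:225,130:350];cv2.imwrite('pics/a.png',np.hstack([cv2.resize(a,(400,300)),cv2.resize(b,(400,200))[:,:] if 0 else cv2.copyMakeBorder(cv2.resize(b,(400,200)),0,100,0,0,0)]))
for y in(.05,): 
  go([.575,.067,.2],rot(y+np.pi/2))
```

```text
[0.44115547 0.33815792 0.22807612] 0.04690359108862366 [0.65 0.09 0.18 1.65 0.   0.63]
off [ 0.0238 -0.2733  0.1289] rot [-1.63 -0.    0.  ]
```

View pics/a.png

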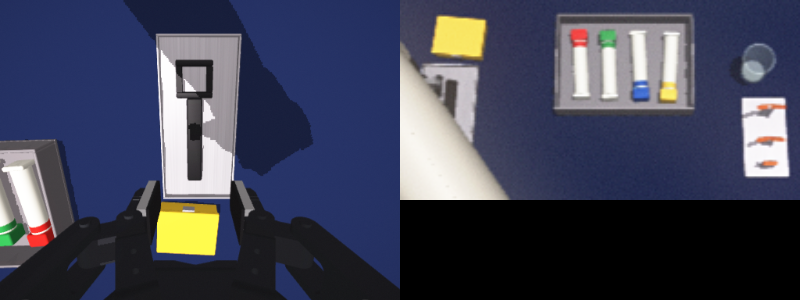

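The wrench lies flat in the middle of the tray and all four tubes are undisturbed. Next is the view over the red tube.

Call:
send_rows --rows '[{"offset":[0,-0.04,0.019],"rotation":[0,0,0],"hand":0.55},{"offset":[0,-0.08,0.038],"rotation":[0,0,0],"hand":0.55},{"offset":[0,-0.125,0.059],"rotation":[0,0,0],"hand":0.55},{"offset":[0,-0.17,0.08],"rotation":[-1,0,0],"hand":0.55},{"offset":[0.01,-0.215,0.1],"rotation":[-2,0,0],"hand":0.55},{"offset":[0.02,-0.255,0.12],"rotation":[-3,0,0],"hand":0.55},{"offset":[0.025,-0.273,0.129],"rotation":[-3,0,0],"hand":0.55},{"offset":[0.025,-0.273,0.129],"rotation":[-3,0,0],"hand":0.55}]'

```text
clock: 9.05
position: [0.5748, 0.0646, 0.1958]
tcp_rot: [-0.056, 1.575, 0.055]
force: [0.8, 0.2, -0.4]
width: 0.0473
```

Call:
send_rows --rows '[{"offset":[0,0,0],"rotation":[0,0,0],"hand":0.52},{"offset":[0,0,0],"rotation":[0,0,0],"hand":0.52}]'

```text
clock: 9.25
position: [0.5744, 0.0682, 0.1988]
tcp_rot: [-0.059, 1.571, 0.059]
force: [-0.1, 0.6, -0.8]
width: 0.044
```

Run:
```python
from h import *
import pickle
s=ctrl.sense();print(s['position'],s['width'],s['joint_positions'].round(2),s['dq'].round(3))
p,a=snap('wrist','w5');pickle.dump(p,open('w5.pkl','wb'))
cv2.imwrite('pics/w5b.png',cv2.resize(a,(800,600),interpolation=cv2.INTER_CUBIC))
```

```text
[0.57444959 0.06816285 0.1988431 ] 0.0440153012240525 [0.12 0.15 0.18 1.6  0.   0.04] [ 0.01  -0.007  0.008 -0.001 -0.003 -0.004]
```

View pics/w5b.png

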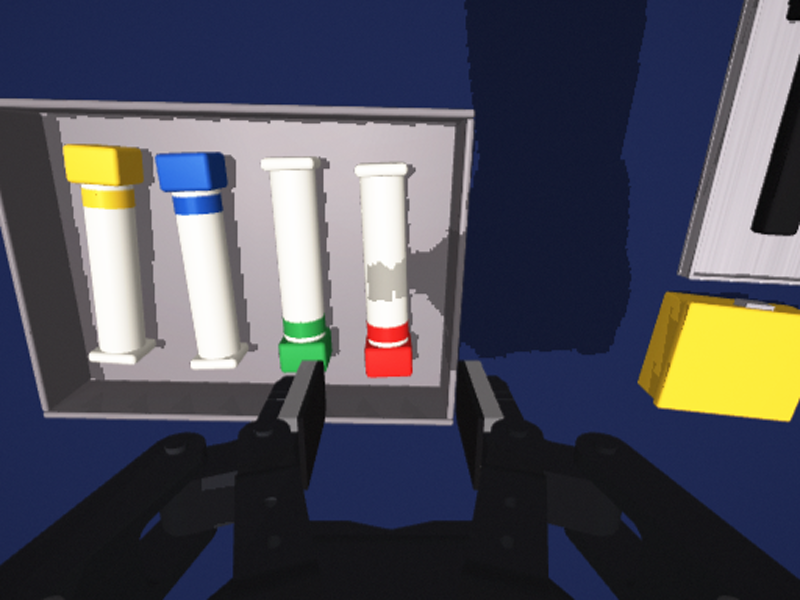

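Red tube in 800-px coordinates: foot outer edge (356..409,168), body edges at v=200 from 361 to 406 and at v=305 from 367 to 409, cap from 365 to 411 with its outer edge at v≈375.

Run:
```python
from h import *
import pickle;p=pickle.load(open('w5.pkl','rb'));k=.64
f=lambda u,v,z:ray(p,u*k,v*k,z)
for n,u,v,z in [('b200L',361,200,.022),('b200R',406,200,.022),('b305L',367,305,.022),('b305R',409,305,.022),('footL',357,167,.039),('footR',408,167,.039),('capL',366,375,.039),('capR',411,375,.039),('capin',388,347,.039),('band',388,325,.037),('wall',470,113,.055),('wall2',452,422,.055)]: print(n,f(u,v,z).round(4))
```

```text
b200L [0.5341 0.0454 0.022 ]
b200R [0.5318 0.0759 0.022 ]
b305L [0.6091 0.054  0.022 ]
b305R [0.6068 0.0845 0.022 ]
footL [0.512  0.0426 0.039 ]
footR [0.5096 0.0747 0.039 ]
capL [0.6567 0.057  0.039 ]
capR [0.6543 0.0895 0.039 ]
capin [0.6336 0.0712 0.039 ]
band [0.6177 0.07   0.037 ]
wall [0.4763 0.1072 0.055 ]
wall2 [0.6807 0.1203 0.055 ]
```

Run:
```python
from h import *
go([.583,.0665,.07],rot(1.678))
```

```text
off [ 0.1292 -0.0025  0.0083] rot [-1.83 -0.01 -0.01]
```

Call:
send_rows --rows '[{"offset":[0.04,-0.0025,0.008],"rotation":[-1.8,0,0],"hand":0.52},{"offset":[0.08,-0.0025,0.008],"rotation":[-1.8,0,0],"hand":0.52},{"offset":[0.115,-0.0025,0.008],"rotation":[-1.8,0,0],"hand":0.52},{"offset":[0.129,-0.0025,0.008],"rotation":[-1.8,0,0],"hand":0.52},{"offset":[0.129,-0.0025,0.008],"rotation":[-1.8,0,0],"hand":0.52},{"offset":[0.129,-0.0025,0.008],"rotation":[-1.8,0,0],"hand":0.52},{"offset":[0.129,-0.0025,0.008],"rotation":[-1.8,0,0],"hand":0.52}]'

```text
clock: 10.0
position: [0.5843, 0.0657, 0.0727]
tcp_rot: [-0.083, 1.566, 0.083]
force: [-0.3, -0.3, 0.4]
width: 0.0444
```

Run:
```python
from h import *
print(ctrl.sense()['position'],ctrl.sense()['width']);go([.583,.0665,.01],rot(1.678))
```

```text
[0.58433463 0.0656964  0.07272698] 0.04436507031443833
off [ 0.0627  0.0009 -0.0015] rot [-0.09  0.19 -0.  ]
```

Call:
send_rows --rows '[{"offset":[0.03,0.001,-0.0015],"rotation":[0,0,0],"hand":0.52},{"offset":[0.05,0.001,-0.0015],"rotation":[0,0,0],"hand":0.52},{"offset":[0.06,0.001,-0.0015],"rotation":[0,0,0],"hand":0.52},{"offset":[0.063,0.001,-0.0015],"rotation":[0,0,0],"hand":0.52},{"offset":[0.063,0.001,-0.0015],"rotation":[0,0,0],"hand":0.52}]'

```text
clock: 10.5
position: [0.5823, 0.0664, 0.0104]
tcp_rot: [-0.082, 1.567, 0.084]
force: [-5.0, -1.1, 9.5]
width: 0.0443
```

Call:
send_rows --rows '[{"offset":[0,0,0],"rotation":[0,0,0],"hand":0.45},{"offset":[0,0,0],"rotation":[0,0,0],"hand":0.35},{"offset":[0,0,0],"rotation":[0,0,0],"hand":0.25},{"offset":[0,0,0],"rotation":[0,0,0],"hand":0.2},{"offset":[0,0,0],"rotation":[0,0,0],"hand":0.2},{"offset":[0,0,0],"rotation":[0,0,0],"hand":0.2}]'

```text
clock: 11.1
position: [0.5826, 0.0662, 0.009]
tcp_rot: [-0.083, 1.567, 0.083]
force: [-2.2, -1.0, 7.8]
width: 0.0281
```

Gripped: the opening reads 28 mm, slightly low just as it did on the wrench, which fits the 30 mm body. Lifting.

Call:
send_rows --rows '[{"offset":[-0.02,0,0],"rotation":[0,0,0],"hand":0.2},{"offset":[-0.05,0,0],"rotation":[0,0,0],"hand":0.2},{"offset":[-0.09,0,0],"rotation":[0,0,0],"hand":0.2},{"offset":[-0.13,0,0],"rotation":[0,0,0],"hand":0.2},{"offset":[-0.17,0,0],"rotation":[0,0,0],"hand":0.2},{"offset":[-0.19,0,0],"rotation":[0,0,0],"hand":0.2},{"offset":[-0.19,0,0],"rotation":[0,0,0],"hand":0.2}]'

```text
clock: 11.8
position: [0.5829, 0.0663, 0.2012]
tcp_rot: [-0.082, 1.563, 0.083]
force: [0.3, -0.1, 0.1]
width: 0.0282
```

Run:
```python
from h import *
s=ctrl.sense();print(s['position'],s['force'],s['width'])
go([.38,-.30,.22],rot(1.62))
```

```text
[0.58292224 0.06629206 0.20118489] [ 0.32105393 -0.07788142  0.08389283] 0.028203194223816234
off [-0.0202 -0.3429 -0.2402] rot [ 3.22  0.33 -0.01]
```

Run:
```python
from h import *
go([.47,-.22,.22],rot(1.62))
```

```text
off [-0.0196 -0.2728 -0.1423] rot [ 3.22  0.33 -0.01]
```

Call:
send_rows --rows '[{"offset":[-0.005,-0.03,-0.015],"rotation":[0,0,0],"hand":0.2},{"offset":[-0.01,-0.07,-0.035],"rotation":[0,0,0],"hand":0.2},{"offset":[-0.015,-0.11,-0.055],"rotation":[1,0,0],"hand":0.2},{"offset":[-0.02,-0.15,-0.077],"rotation":[2,0,0],"hand":0.2},{"offset":[-0.02,-0.19,-0.1],"rotation":[3,0,0],"hand":0.2},{"offset":[-0.02,-0.23,-0.12],"rotation":[3,0,0],"hand":0.2},{"offset":[-0.02,-0.26,-0.135],"rotation":[3,0,0],"hand":0.2},{"offset":[-0.02,-0.27,-0.142],"rotation":[3,0,0],"hand":0.2}]'

```text
clock: 12.6
position: [0.4674, -0.2196, 0.2161]
tcp_rot: [-0.039, 1.572, 0.04]
force: [0.4, 0.7, -1.0]
width: 0.0283
```

Call:
send_rows --rows '[{"offset":[0,0,0],"rotation":[0,0,0],"hand":0.2},{"offset":[0,0,0],"rotation":[0,0,0],"hand":0.2},{"offset":[0,0,0],"rotation":[0,0,0],"hand":0.2}]'

```text
clock: 12.9
position: [0.4692, -0.2162, 0.217]
tcp_rot: [-0.042, 1.571, 0.043]
force: [-0.2, -0.4, -0.8]
width: 0.0286
```

Run:
```python
from h import *
import pickle
s=ctrl.sense();print(s['position'],s['force'],s['width'],s['dq'].round(3),s['joint_positions'].round(2))
p,a=snap('wrist','w6');pickle.dump((p,s),open('w6.pkl','wb'))
cv2.imwrite('pics/w6b.png',cv2.resize(a,(800,600),interpolation=cv2.INTER_CUBIC))
```

```text
[ 0.4692227 -0.2161728  0.2169637] [-0.24242509 -0.3879888  -0.80327683] 0.028636744541682937 [ 0.004 -0.     0.004 -0.    -0.001 -0.005] [-0.43  0.    0.06  1.63  0.   -0.49]
```

View pics/w6b.png

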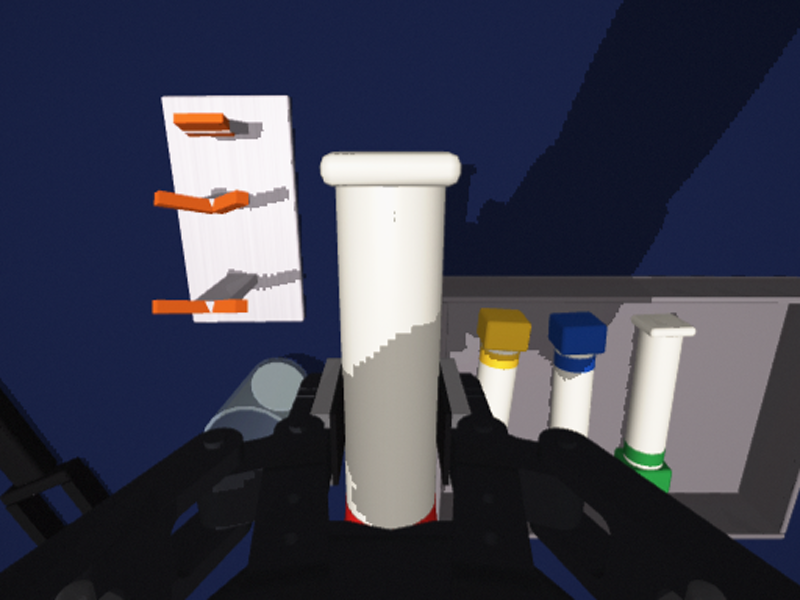

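The tube is held securely, foot towards the camera. Rest positions in 800-px coordinates: base corners (162,97), (290,96), (303,321), (193,322), lower fork tips (155,199) and (249,199), upper fork tips (153,305) and (247,305), stop (174..224,120). I fit the rest pose to the model.

```bash
cat > fit.py <<'E'
from h import *
import pickle;from scipy.optimize import least_squares
p,s=pickle.load(open('w6.pkl','rb'))
c,sn=np.cos(.35),np.sin(.35)
def cr(x,y,z): return [x*c-z*sn,y,.085+x*sn+z*c]
M=[([-95,-45,8],(162,97)),([-95,45,8],(290,96)),([75,45,8],(303,321)),([75,-45,8],(193,322))]
M=[(np.array(a)/1e3,b) for a,b in M]
M+=[(np.array(cr(x,y,.002)),b) for x,y,b in [(-.033,-.029,(155,198)),(-.033,.029,(249,198)),(.033,-.029,(153,306)),(.033,.029,(247,306))]]
def W(q,X): return Ro.from_euler('z',q[2]).apply(X)+[q[0],q[1],0]
f=lambda q,I:np.concatenate([proj(p,W(q,M[i][0]))/.64-M[i][1] for i in I])
for I in (range(8),range(4),range(4,8)):
    r=least_squares(f,[.4565,-.337,.05],args=(I,));print(r.x.round(4),r.fun.round(1))
R=Ro.from_rotvec(s['tcp_rot']).as_matrix()
for u,v,b in [(392,153,17),(390,184,17)]:
    # foot top edge: in tool frame, plane of foot's upper face
    Rc=np.array(p['R']);cc=-Rc.T@p['t'];d=Rc.T@[(u*.64-p['cx'])/p['fx'],(v*.64-p['cy'])/p['fy'],1]
    o=R.T@(cc-s['position']);d=R.T@d; 
    for h in(.010,.013):
        X=-h-.017; print(v,h,(o+d*(X-o[0])/d[0]).round(4))
E
python3 fit.py
```

```text
[ 0.46   -0.3308  0.0585] [ 0.9 -0.8  1.1 -0.3  2.1  1.4  1.2  0.8 -2.2 -0.6 -0.1 -0.9 -2.5  0.8
  0.7  0.5]
[ 0.46   -0.3318  0.0567] [-0.3 -1.1 -0.1 -0.3  0.7  1.4 -0.2  0.6]
[ 0.4601 -0.3302  0.0571] [-1.1 -0.5  1.  -0.7 -1.5  0.9  1.6  0.6]
153 0.01 [-0.027   0.0004 -0.0742]
153 0.013 [-0.03    0.0004 -0.0742]
184 0.01 [-0.027  -0.0001 -0.0669]
184 0.013 [-0.03   -0.0001 -0.0672]
```

```bash
cat >> h.py <<'E'
RT=rot(.057+np.pi/2)@Ro.from_euler('y',-.35).as_matrix()
def tgt(up,c=(.460,-.3308,.085),g=(-.013,0,.0005)): return np.array(c)-RT@(np.array(g)+[up,0,0])
E
python3 - <<'E'
from h import *
print(RT.round(2),tgt(.07),tgt(0));go(tgt(.07),RT)
E
```

```text
[[ 0.34 -0.06  0.94]
 [ 0.02  1.    0.05]
 [-0.94  0.    0.34]] [ 0.44001764 -0.33194023  0.1383728 ] [ 0.46398151 -0.33057281  0.07261671]
off [ 0.0787 -0.114  -0.0355] rot [-1.400e-01 -2.006e+01  1.000e-02]
```

Call:
send_rows --rows '[{"offset":[0,-0.03,-0.01],"rotation":[0,-4,0],"hand":0.2},{"offset":[0,-0.06,-0.02],"rotation":[0,-10,0],"hand":0.2},{"offset":[0.01,-0.09,-0.03],"rotation":[0,-16,0],"hand":0.2},{"offset":[0.03,-0.114,-0.035],"rotation":[0,-20,0],"hand":0.2},{"offset":[0.06,-0.114,-0.035],"rotation":[0,-20,0],"hand":0.2},{"offset":[0.078,-0.114,-0.035],"rotation":[0,-20,0],"hand":0.2},{"offset":[0.078,-0.114,-0.035],"rotation":[0,-20,0],"hand":0.2},{"offset":[0.078,-0.114,-0.035],"rotation":[0,-20,0],"hand":0.2}]'

```text
clock: 13.75
position: [0.4404, -0.3324, 0.1399]
tcp_rot: [-0.033, 1.221, 0.047]
force: [-0.1, -1.4, 0.3]
width: 0.0282
```

Call:
send_rows --rows '[{"offset":[0,0,0],"rotation":[0,0,0],"hand":0.2},{"offset":[0,0,0],"rotation":[0,0,0],"hand":0.2}]'

```text
clock: 13.95
position: [0.4407, -0.333, 0.1408]
tcp_rot: [-0.034, 1.22, 0.046]
force: [-1.0, 0.6, -0.6]
width: 0.0286
```

Run:
```python
from h import *
s=ctrl.sense();print(s['position'],s['force'],s['width'],s['dq'].round(3))
go(tgt(.07),RT);go(tgt(.02),RT);go(tgt(0),RT)
p,a=snap('wrist','w7')
_,b=snap('scene','s7');b=cv2.resize(b[190:270,160:260],(400,320))
cv2.imwrite('pics/w7b.png',np.hstack([cv2.resize(a,(400,320)),b]))
```

```text
[ 0.44065783 -0.33303248  0.14075276] [-0.95945878  0.61179909 -0.64910278] 0.02864119854679961 [-0.006  0.001 -0.008 -0.002 -0.001  0.   ]
off [ 0.002   0.0011 -0.0014] rot [-0.14  0.02  0.14]
off [ 0.052   0.0012 -0.0014] rot [-0.14  0.02  0.14]
off [ 0.072   0.0013 -0.0014] rot [-0.14  0.02  0.14]
```

View pics/w7b.png

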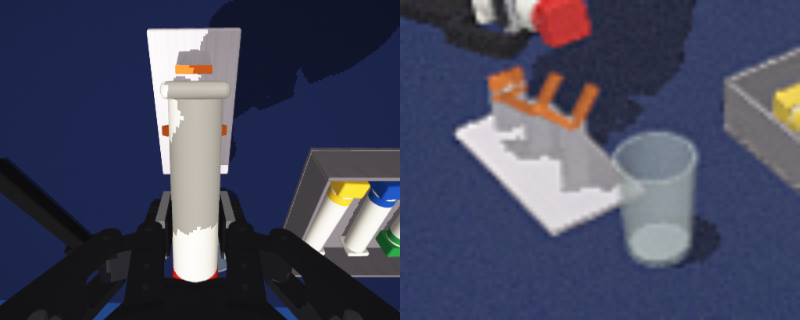

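The tube is centred over the supports: fork ends show symmetrically at u=163 and 226 around the tube at 195, and the stop lies behind the foot. The cap is well clear of the beaker. I lower along the tube normal.

Call:
send_rows --rows '[{"offset":[0.02,0.001,-0.0015],"rotation":[0,0,0],"hand":0.2},{"offset":[0.04,0.001,-0.0015],"rotation":[0,0,0],"hand":0.2},{"offset":[0.055,0.001,-0.0015],"rotation":[0,0,0],"hand":0.2},{"offset":[0.06,0.001,-0.0015],"rotation":[0,0,0],"hand":0.2},{"offset":[0.06,0.001,-0.0015],"rotation":[0,0,0],"hand":0.2},{"offset":[0.06,0.001,-0.0015],"rotation":[0,0,0],"hand":0.2}]'

```text
clock: 14.65
position: [0.4591, -0.3312, 0.0834]
tcp_rot: [-0.033, 1.221, 0.046]
force: [0.3, 0.1, -0.2]
width: 0.0284
```

Run:
```python
from h import *
s=ctrl.sense();print(s['position'],s['force'],s['width'],s['dq'].round(3))
go(tgt(0),RT)
```

```text
[ 0.4590799  -0.33123477  0.08337268] [ 0.34969464  0.12904598 -0.18465099] 0.02839187580507422 [-0.002 -0.006  0.004 -0.003  0.     0.002]
off [0.0118 0.0004 0.0009] rot [-0.2  -0.01  0.12]
```

Call:
send_rows --rows '[{"offset":[0.004,0,0.001],"rotation":[0,0,0],"hand":0.2},{"offset":[0.008,0,0.001],"rotation":[0,0,0],"hand":0.2},{"offset":[0.008,0,0.001],"rotation":[0,0,0],"hand":0.2},{"offset":[0.008,0,0.001],"rotation":[0,0,0],"hand":0.2}]'

```text
clock: 15.05
position: [0.4625, -0.3307, 0.0752]
tcp_rot: [-0.032, 1.222, 0.046]
force: [-1.0, -0.2, -0.0]
width: 0.0282
```

Call:
send_rows --rows '[{"offset":[0.002,0,0],"rotation":[0,0,0],"hand":0.2},{"offset":[0.002,0,0],"rotation":[0,0,0],"hand":0.2}]'

```text
clock: 15.25
position: [0.4634, -0.3315, 0.0741]
tcp_rot: [-0.033, 1.221, 0.045]
force: [-2.0, -3.5, 2.6]
width: 0.0282
```

Call:
send_rows --rows '[{"offset":[0.001,0,0],"rotation":[0,0,0],"hand":0.2},{"offset":[0.001,0,0],"rotation":[0,0,0],"hand":0.2}]'

```text
clock: 15.45
position: [0.4637, -0.3318, 0.0737]
tcp_rot: [-0.034, 1.22, 0.044]
force: [-4.8, -2.6, 7.7]
width: 0.0286
```

Run:
```python
from h import *
s=ctrl.sense();print(s['position'],s['force'],s['width'],s['dq'].round(3))
go(tgt(0),RT)
```

```text
[ 0.46374671 -0.33183439  0.0737438 ] [-4.76358136 -2.64926424  7.69598027] 0.028577691796464202 [-0.001  0.    -0.001  0.     0.001 -0.   ]
off [ 0.0012  0.0013 -0.0001] rot [-0.22 -0.    0.24]
```

Call:
send_rows --rows '[{"offset":[0.001,-0.001,0],"rotation":[0,0,0],"hand":0.2},{"offset":[0.001,-0.001,0],"rotation":[0,0,0],"hand":0.2},{"offset":[0.001,-0.001,0],"rotation":[0,0,0],"hand":0.2}]'

```text
clock: 15.75
position: [0.4641, -0.3325, 0.0731]
tcp_rot: [-0.034, 1.22, 0.045]
force: [-7.8, -0.5, 10.4]
width: 0.0282
```

It is seated with no lateral load, so I release gently and back out along the tool axis.

Call:
send_rows --rows '[{"offset":[-0.001,0,0],"rotation":[0,0,0],"hand":0.2},{"offset":[-0.001,0,0],"rotation":[0,0,0],"hand":0.35},{"offset":[-0.001,0,0],"rotation":[0,0,0],"hand":0.42},{"offset":[-0.001,0,0],"rotation":[0,0,0],"hand":0.5},{"offset":[-0.001,0,0],"rotation":[0,0,0],"hand":0.55},{"offset":[-0.001,0,0],"rotation":[0,0,0],"hand":0.55},{"offset":[-0.001,0,0],"rotation":[0,0,0],"hand":0.55}]' --squeeze 20

```text
clock: 16.45
position: [0.4636, -0.3316, 0.0722]
tcp_rot: [-0.032, 1.222, 0.047]
force: [-0.2, 0.2, -0.8]
width: 0.0469
```

Call:
send_rows --rows '[{"offset":[-0.01,0,0],"rotation":[0,0,0],"hand":0.55},{"offset":[-0.03,0,0],"rotation":[0,0,0],"hand":0.55},{"offset":[-0.06,0,0],"rotation":[0,0,0],"hand":0.55},{"offset":[-0.1,0,0],"rotation":[0,0,0],"hand":0.55},{"offset":[-0.14,0,0],"rotation":[0,0,0],"hand":0.55},{"offset":[-0.15,0,0],"rotation":[0,0,0],"hand":0.55},{"offset":[-0.15,0,0],"rotation":[0,0,0],"hand":0.55},{"offset":[-0.15,0,0],"rotation":[0,0,0],"hand":0.55}]'

```text
clock: 17.25
position: [0.4123, -0.3343, 0.2126]
tcp_rot: [-0.032, 1.222, 0.046]
force: [0.2, 0.1, -1.1]
width: 0.047
```

Run:
```python
from h import *
s=ctrl.sense();print(s['position'],s['width'])
p,a=snap('wrist','w8');import pickle;pickle.dump(p,open('w8.pkl','wb'))
_,b=snap('scene','s8');b=b[160:280,150:350]
cv2.imwrite('pics/w8b.png',np.vstack([cv2.resize(a[:300],(614,360),interpolation=cv2.INTER_CUBIC),cv2.resize(b,(614,240))]))
cv2.imwrite('pics/w8c.png',cv2.resize(a,(800,600),interpolation=cv2.INTER_CUBIC))
```

```text
[ 0.41227198 -0.33429929  0.21258071] 0.04699639431964478
```

View pics/w8b.png

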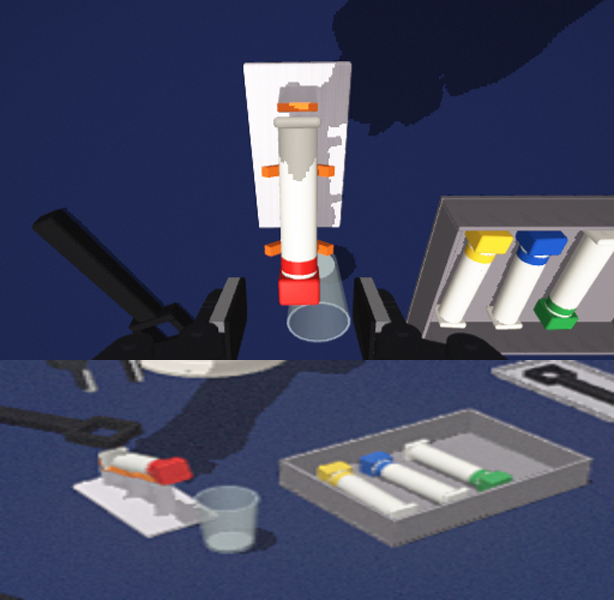

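The tube sits in both forks, cap at the upper end, with the foot just short of the stop. The beaker is upright and the other three tubes are in the crate. I check the axial position numerically against the model.

Run:
```python
from h import *
import pickle;p=pickle.load(open('w8.pkl','rb'))
A=np.array([.460,-.3308,.085]); ax=RT[:,2];no=-RT[:,0];la=RT[:,1]
def px(x,y,z): return (proj(p,A+ax*x+la*y+no*z)*1.2).round(1)
for n,a in [('foot end top',(-.075,0,.017)),('foot inner',(-.067,0,.017)),('band start',(.036,0,.015)),('cap inner top',(.051,0,.017)),('cap end top',(.075,0,.017)),('lower fork tip +',(-.033,.029,.002)),('lower fork -',(-.033,-.029,.002)),('up fork +',(.033,.029,.002)),('up fork -',(.033,-.029,.002)),('stop face axis',(-.078,0,0))]: print(n,px(*a))
# row profile down the tube middle
im=cv2.imread('pics/w8.png').astype(int)
for r in list(range(84,112))+list(range(212,256,1)): print(r*1.2//1,im[r,248],end=' ')
```

```text
foot end top [300.3 116.2]
foot inner [300.3 128. ]
band start [300.7 261. ]
cap inner top [300.8 279.1]
cap end top [300.9 305.5]
lower fork tip + [337.7 172.4]
lower fork - [263.2 172.6]
up fork + [335.5 251.4]
up fork - [265.9 251.7]
stop face axis [300.3 111.9]
100.0 [151 146 153] 102.0 [115 158 228] 103.0 [ 71 170 253] 104.0 [ 62 172 254] 105.0 [ 61 171 254] 106.0 [ 62 172 254] 108.0 [ 38 113 233] 109.0 [ 29  92 208] 110.0 [ 27  88 200] 111.0 [145 144 172] 112.0 [162 156 165] 114.0 [161 155 164] 115.0 [150 147 155] 116.0 [158 166 172] 117.0 [179 190 196] 118.0 [189 200 206] 120.0 [195 206 212] 121.0 [192 203 209] 122.0 [186 197 201] 123.0 [178 189 194] 124.0 [169 180 185] 126.0 [156 166 172] 127.0 [139 147 153] 128.0 [180 190 196] 129.0 [189 200 206] 130.0 [188 199 205] 132.0 [190 200 206] 133.0 [189 200 205] 254.0 [254 254 254] 255.0 [254 254 254] 256.0 [254 254 254] 258.0 [254 254 254] 259.0 [254 254 254] 260.0 [254 254 254] 261.0 [175 180 254] 262.0 [ 73  79 254] 264.0 [ 74  79 254] 265.0 [ 72  78 254] 266.0 [ 72  79 254] 267.0 [ 72  78 254] 268.0 [ 72  79 254] 270.0 [ 73  78 254] 271.0 [ 73  78 254] 272.0 [ 72  78 254] 273.0 [ 72  77 254] 274.0 [184 192 254] 276.0 [252 253 254] 277.0 [254 254 254] 278.0 [180 187 236] 279.0 [ 48  52 224] 280.0 [ 45  50 244] 282.0 [ 62  68 252] 283.0 [ 71  77 254] 284.0 [ 71  78 254] 285.0 [ 72  78 254] 286.0 [ 71  77 254] 288.0 [ 70  78 254] 289.0 [ 70  77 254] 290.0 [ 70  76 254] 291.0 [ 70  75 254] 292.0 [ 69  75 254] 294.0 [ 67  73 254] 295.0 [ 66  72 254] 296.0 [ 63  70 254] 297.0 [ 64  71 254] 298.0 [ 63  69 254] 300.0 [ 62  68 254] 301.0 [ 60  66 253] 302.0 [ 58  65 253] 303.0 [ 44  50 249] 304.0 [113 110 165] 306.0 [128 121 111]
```

The tube matches the centred model to within about 1 px (foot 116 against 116.2, band 261 against 261, cap end 304 against 305.5). Handing in.

```bash
python3 -c "
from h import *
print(ctrl.close_job(),ctrl.sense()['clock'])"
```

```text
the job is handed in; nothing more can be done
the job is handed in; nothing more can be done
```

I laid the smallest black wrench flat in the middle of the steel tray. Then I put the red-capped tube in the V supports of the slanted rest, cap at the upper end, and let go. I handed the job in just after 17 s, within the 54 s limit.

- **Wrench:** it touched down at the height I predicted before release, and the picture afterwards showed it lying flat inside the tray.
- **Red tube:** the last wrist picture matches a tube centred between the supports to within about 1–2 pixels, roughly 1 mm. There was almost no sideways load when I released it.
- **Everything else:** the last pictures showed the beaker upright in its place and the other three tubes still in the crate. The slide box was last seen before the tube was moved. It was in place then, and the arm stayed away from it afterwards.
- **Forces:** the highest I saw reported was about 17 N, when setting the wrench down.

No check failed. The one disagreement was that the measured tool height ran about 2–5 mm above the commanded height on the way down, so I took the last few millimetres in small steps.

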